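# Fish a tray out from under the bench riser with a pull hook

### The job

The blue tray has been shoved back under the plywood riser and its steel pull ring is out of sight beneath the ledge, somewhere to the left or right. Take the orange-handled pull hook, feel for the ring under the ledge, catch it and draw the tray right out to its stop. Then unhook, lay the hook back on the black mat the way it lay, and leave the bystanders (tape measure, paint tin, bit box) where they are.

Things in the scene. Friction and masses are not known exactly. Their poses are not given: they have to be found in the camera images.
- riser: Fixed plywood bench riser, open toward the robot. Origin: centre of its underside, on the table; x points inward, away from the opening, y left, z up. Top board 235 mm deep (x -125 to +110), 230 wide, 66 to 84 mm above the table, its front edge is the ledge. Opening below: 190 mm wide (y -95 to +95), 66 mm high.
- ledge_front (a point): Point on the table straight below the middle of the ledge, at [-125, 0, 0] mm in the riser's frame (same axes). With the tray fully in, the ring's centre is 95 mm further in (+x) than this point; it moves toward -x with the tray.
- tray_front (a point): Middle of the blue tray's closed front, 11 mm above the table; the axes are the riser's. The plate is 180 mm wide, 8 to 60 mm high. A rigid dark steel ring lies flat before it, centre 30 mm toward -x: bar 8 mm thick, 7 to 15 mm above the table, outside diameter 48, hole 32 mm. Its sideways place, -38 to +38 mm (y), differs every time, is not reported and must be felt; it does not yield.
- tray (a joint): How far the tray with its ring is drawn out along the riser's -x: 0 = fully in, 0.145 m = out at its stop; starts between 0 and 0.02. Sliding takes about 4 N plus 15 N per m/s; it stays where it is left.
- pull_hook: Loose goose-neck pull hook, 0.15 to 0.3 kg, balanced about its handle. Origin: centre of the handle's underside; x runs from handle to hook, z up as it lies. Orange handle with two black bands, 90 long (x -45 to +45) x 26 wide x 34 mm high. It lies standing on the handle's flat underside with the bent end pointing down.
- hook_tip (a point): Lowest point of the hook's bent end, at [170, 0, 2] mm in the pull hook's frame. The 9 mm round steel rod leaves the handle's front, rises until its top is 38 mm above the underside, runs level and turns straight down at x = 170 mm; its level part is clear 27 mm above the end.
- mat: Fixed black rubber mat 280 (x) x 150 (y) x 4 mm thick on which the hook lies at the start. Origin: centre of its underside.
- tape_measure: Bystander: yellow tape measure, 38x77x63 mm, loose, left of the riser. Origin: centre of its underside.
- paint_tin: Bystander: small red and white paint tin, 77 mm diameter, 76 mm high, loose, to the right in front of the riser. Origin: centre of its underside.
- bit_box: Bystander: flat white box 52x87x20 mm, loose, on top of the riser. Origin: centre of its underside.

How it is judged:
On the way, in this order (a step that is already met when the one before it is completed fails the run):
1. the hook, held in the gripper, reaches under the ledge (tip at least 45 mm behind the front edge, below the board) (contact force between pull_hook and the fingers above 1 N and x of hook_tip in the frame of riser above -0.08 m and y of hook_tip in the frame of riser between -0.095 and 0.095 m and z of hook_tip in the frame of riser below 0.06 m), for 0.1 s.
2. the tray is being drawn out with the held hook (past 60 mm, the hook's tip at the ring) (contact force between pull_hook and the fingers above 1 N and value of joint tray above 0.06 m and x of hook_tip in the frame of riser between -0.215 and -0.07 m and z of hook_tip in the frame of riser below 0.025 m), for 0.1 s.
At the end, for the whole second after the job is handed in: The tray is out at its stop (at least 135 of 145 mm) and still; the pull hook lies at rest on the mat, upright as at the start (within 0.15 rad), handle centre and tip over the mat (within 10 mm of its edges at most) (value of joint tray above 0.135 m and x of pull_hook in the frame of mat between -0.15 and 0.15 m and y of pull_hook in the frame of mat between -0.08 and 0.08 m and x of hook_tip in the frame of mat between -0.15 and 0.15 m and y of hook_tip in the frame of mat between -0.08 and 0.08 m and angle between pull_hook's own z axis and vertical below 0.15 rad and height (world z) of pull_hook below 0.012 m and linear speed of pull_hook below 0.02 m/s and velocity of joint tray below 0.01 m/s); the robot touches nothing.
It fails at once if tape measure shifted by more than 30 mm (distance of tape_measure from where it was at the start of the episode above 0.03 m).
It fails at once if paint tin shifted by more than 30 mm (distance of paint_tin from where it was at the start of the episode above 0.03 m).
It fails at once if bit box shifted by more than 30 mm (distance of bit_box from where it was at the start of the episode above 0.03 m).
It also fails if it takes over 56 s, if anything falls off the work surface, if the arm or the gripper's body presses on something with over 40 N, if the wrist force passes 120 N, or if a joint passes its speed limit or range.

### The arm

A 6-joint arm with a two-finger parallel gripper is mounted at the origin on a cart in front of the work surface, level with it; the furniture and walls round the work are solid. World frame = base frame: x ahead of the robot, y to its left, z up, the work surface at z = 0. Lengths are in m, angles in rad, forces in N, time in s.
With the tool pointing down it reaches from about 0.425 to 0.95 m from the base axis. Payload 3.5 kg.
Tool frame: the origin (TCP) lies at the very end of the fingers, on their centre line; the grasp point (between the pads) lies ctrl.tcp_to_grasp behind it (ctrl.tcp_to_grasp is the distance from the TCP to the grasp point, in m); z points along the fingers, y is the line along which they close (so a half turn about z gives the same grasp; the last joint's range is limited). The gripper opens to 85 mm and grips with 20 to 120 N. Pads are 22 mm wide; open, the fingers measure 114 mm over their backs; the gripper's body (76 mm by 85 mm) begins 54 mm behind the grasp point. The pads swing forward as they close: fully open they stand 13 mm farther back than shut.
Start: joints at [-0.15, 0.286, 1.577, -0, 1.279, -0.15], TCP at [0.675, 0, 0.231] pointing down, gripper open.
Joint ranges: [-2.77, 2.77], [-0.9, 2.22], [0.21, 2.48], [-1.53, 4.67], [0.24, 2.81], [-2.84, 2.84]. Speed limits (rad/s): [2.79, 2.79, 3.14, 3.14, 3.14, 3.14].

### API

Orientations are given as a unit quaternion [x, y, z, w].
In Python, from plant import ctrl gives the robot as it stands.
- The arm moves only by the shell command python3 -m inch 'ROWS' [FORCE]. ROWS is JSON, a list of rows, each an object with "slide": the shift along the tool's x, y, z in cm, a list of three; "turn": the turn about the tool's z in rad; "grip": the finger opening in cm, from 0 to 8.54. A call has 1 to 20 rows; each row is the pose to reach, as a shift and turn from the pose commanded when the call began, along the tool's axes at that moment; what a row does not reach only later rows make up. A row lasts 1/10 s, in which the tool goes at most 50 mm and 8.59 degrees, less where a joint would pass 70% of its speed; a pose out of reach is approached as far as the arm can. A call with a gripper value outside its range is refused whole. The fingers move at their own pace and stop on an object; FORCE is the grip in N (left out, the last holds). Time passes only in rows, so rows that repeat a pose let the fingers close. It gives the time, the measured TCP pose, the force, the opening and the grip force at its end, in the units of the state.
- ctrl.get_state(): the state, without advancing time (a new reading comes with each control period).
- ctrl.read_camera(name): name is "scene" or "side" or "wrist"; returns (picture, depth): 384x512x3 uint8, red, green, blue; 384x512 float32, m along the optical axis (not along the pixel's ray), 0 where there is no reading.
- ctrl.camera_info(name): a dict with "K" (3x3 intrinsics, pixels), "D" ([k1, k2, p1, p2, k3] as OpenCV has them; the pictures are not rectified), "camera_from_world" (4x4, takes a point from world to camera coordinates); the wrist camera has in their place "T_tool_cam" (4x4, takes a point from camera to tool coordinates, whose origin is the TCP and whose axes are the flange's). Camera axes: x right, y down, z forward; pixel columns grow to the right and rows downward; lengths in m; the calibration is good to about 2 mm. A picture is of the moment at which its call begins: read the wrist's pose just before it. camera_info takes no time and is no camera call.
- ctrl.sign_off(): hands the job in; it is judged then, once.
The state is a dict: "time": time; "qpos": joint angles; "dq": joint speeds; "joint_efforts": joint torques, N m; "eef_pos": TCP position; "tcp_rot": TCP orientation; "contact_force": force on the tool from outside, world axes, zero at the start; "wrist_torque": the same for the moment, N m; "opening": opening from 0.0 (shut) to 1.0 (fully open); "finger_force": force on a finger pad.
Only numpy, scipy, OpenCV 4.12 (cv2) and the standard library are available. Lean on these libraries where they do the work, as an engineer would, in place of code of your own. Each camera call takes 0.05 s, during which the arm holds its last target. There are 200 camera calls.

## Working session

There is one attempt and no reset: what is moved stays moved. The work goes in short steps, Python scripts to look and compute and a shell command to move; the robot and the scene stay as the last step left them, time stands still between calls to the robot, and variables do not carry over. Pictures are saved under pics/ and viewed, at most 10 in all, crops included, and the job is handed in when it is done.

```bash
ls; mkdir -p pics; cat > h.py <<'E'
import numpy as np,cv2
from plant import ctrl
from scipy.spatial.transform import Rotation as R
def snap(n):
    s=ctrl.get_state(); im,d=ctrl.read_camera(n); i=ctrl.camera_info(n)
    K=np.array(i["K"]);D=np.array(i["D"])
    if n=="wrist":
        T=np.eye(4);T[:3,:3]=R.from_quat(s["tcp_rot"]).as_matrix();T[:3,3]=s["eef_pos"]
        W=T@np.array(i["T_tool_cam"])
    else: W=np.linalg.inv(np.array(i["camera_from_world"]))
    return im,d,K,D,W
def rays(px,K,D):
    u=cv2.undistortPoints(np.array(px,float).reshape(-1,1,2),K,D).reshape(-1,2)
    return np.c_[u,np.ones(len(u))]
def plane(px,z,K,D,W):
    r=rays(px,K,D)@W[:3,:3].T; return W[:3,3]+r*((z-W[2,3])/r[:,2])[:,None]
def cloud(d,K,D,W):
    v,u=np.mgrid[:d.shape[0],:d.shape[1]]
    p=rays(np.c_[u.ravel(),v.ravel()],K,D)*d.reshape(-1,1)
    return (p@W[:3,:3].T+W[:3,3]).reshape(*d.shape,3)
E
python3 - <<'E'
from h import *
s=ctrl.get_state();print(s,ctrl.tcp_to_grasp)
ims=[]
for n in("scene","side"):
    im,d,K,D,W=snap(n);ims.append(im);np.savez(f"{n}0.npz",im=im,d=d,K=K,D=D,W=W);print(n,W.round(3))
    cv2.imwrite(f"pics/{n}0.png",im[:,:,::-1])
E
```

```text
pics
{'time': 0.0, 'qpos': array([-1.50001956e-01,  2.87211361e-01,  1.57820439e+00,  2.62033007e-05,
        1.27863416e+00, -1.50010499e-01]), 'dq': array([ 2.93292389e-03,  1.01200628e-03, -6.32076118e-06,  1.60295330e-04,
        7.90255777e-05, -1.24749062e-04]), 'joint_efforts': array([-1.79628755e-04, -4.05981302e+01, -2.92628127e+01, -1.54224781e-04,
        5.81841552e-03,  3.74769741e-06]), 'eef_pos': array([6.74323338e-01, 1.36868066e-04, 2.29901910e-01]), 'tcp_rot': array([ 0.70710591,  0.70710659, -0.00071909, -0.00099629]), 'contact_force': array([0.672764  , 0.3189793 , 0.95344963]), 'wrist_torque': array([ 0.03592039, -0.03531771, -0.04245166]), 'finger_force': 0.0, 'opening': 0.9965253886436312} 0.0187
scene [[ 0.647 -0.475  0.597 -0.198]
 [-0.763 -0.387  0.518 -0.782]
 [-0.015 -0.79  -0.612  0.917]
 [ 0.     0.     0.     1.   ]]
side [[-0.999  0.008 -0.051  0.695]
 [ 0.05   0.427 -0.903  1.277]
 [ 0.015 -0.904 -0.427  0.744]
 [ 0.     0.     0.     1.   ]]
```

View pics/scene0.png

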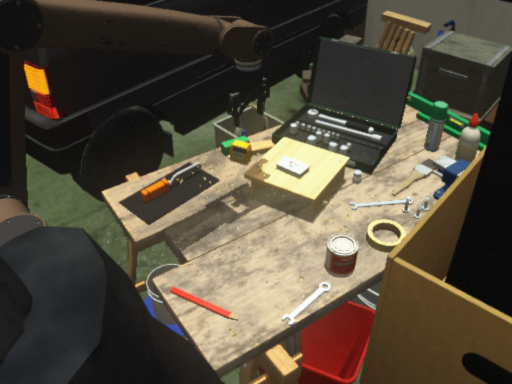

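View pics/side0.png

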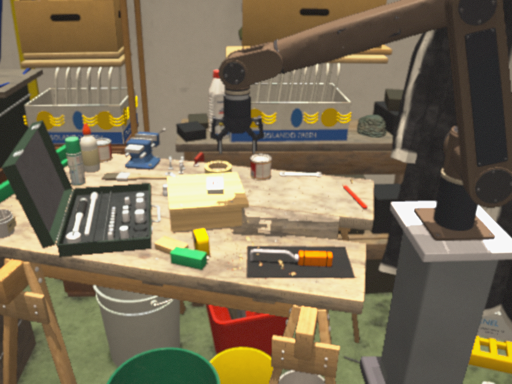

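The scene view shows the riser at about (300,170), with the white box on top. The hook lies on the mat with its handle at (158,188) and its tip near (195,168). The side view shows the handle at (316,258), the tip near (252,255) and the riser at (207,200). Next I measure them.

```bash
python3 - <<'E'
from h import *
for n in("scene","side"):
    f=np.load(f"{n}0.npz");im,d,K,D,W=[f[k] for k in("im","d","K","D","W")]
    P=cloud(d,K,D,W);ok=d>0;x,y,z=P[...,0],P[...,1],P[...,2]
    hsv=cv2.cvtColor(im,cv2.COLOR_RGB2HSV);H,S,V=[hsv[...,i].astype(int) for i in range(3)]
    def rect(m,name):
        q=P[m]
        if len(q)<5: print(n,name,"none");return
        r=cv2.minAreaRect(q[:,:2].astype(np.float32));print(n,name,len(q),"med",np.median(q,0).round(4),"rect c",np.round(r[0],4),"sz",np.round(r[1],4),"ang",round(r[2],2),"z",np.percentile(q[:,2],[5,95]).round(4))
    near=ok&(x>.3)&(x<1.2)&(abs(y)<.6)
    rect(near&(z>.078)&(z<.09)&(H>12)&(H<35)&(y<.25)&(x>.6)&(S>40),"risertop")
    om=near&(H>3)&(H<16)&(S>170)&(V>110)&(y>.1)&(x<.75)
    rect(om&(z>.03),"handle top");rect(om,"handle all")
    rect(near&(V<55)&(z<.012)&(z>-.005)&(y>.1)&(x<.75),"mat")
    rect(near&(z>.03)&(z<.06)&(S<70)&(y>.15)&(x<.75)&(x>.4),"rod")
    rect(near&(z>.055)&(z<.075)&(H>20)&(H<34)&(S>120)&(y>.15),"tape")
    rect(near&(z>.065)&(z<.09)&(y<-.05)&(x<.9),"tin")
E
```

```text
scene risertop 3263 med [ 0.758  -0.1172  0.0842] rect c [ 0.8849 -0.2628] sz [0.309  0.7072] ang 35.88 z [0.0805 0.0875]
scene handle top 116 med [0.4682 0.1972 0.0364] rect c [0.4677 0.2024] sz [0.0331 0.0881] ang 83.45 z [0.0309 0.0411]
scene handle all 125 med [0.4668 0.1985 0.0361] rect c [0.4828 0.2207] sz [0.0674 0.1157] ang 87.72 z [0.0294 0.041 ]
scene mat 146 med [0.5551 0.1901 0.0046] rect c [0.5011 0.1749] sz [0.2819 0.1039] ang 14.49 z [0.0008 0.0073]
scene rod 95 med [0.5844 0.1913 0.0396] rect c [0.5794 0.1954] sz [0.0184 0.1175] ang 83.75 z [0.0327 0.0447]
scene tape 14 med [0.7694 0.1542 0.0623] rect c [0.7658 0.1548] sz [0.0333 0.0104] ang 8.13 z [0.0575 0.0637]
scene tin 3193 med [ 0.7097 -0.1688  0.0832] rect c [ 0.6832 -0.1864] sz [0.4736 0.2676] ang 35.84 z [0.0701 0.0871]
side risertop 1774 med [ 0.7785 -0.0541  0.0821] rect c [ 0.9828 -0.2262] sz [0.595  0.6282] ang 15.7 z [0.0795 0.085 ]
side handle top 56 med [0.4578 0.2179 0.0327] rect c [0.4718 0.2094] sz [0.0283 0.0888] ang 86.47 z [0.0305 0.0386]
side handle all 323 med [0.4723 0.2179 0.0204] rect c [0.5757 0.1983] sz [0.3359 0.1014] ang 9.11 z [0.0024 0.0342]
side mat 36 med [0.5501 0.1935 0.0029] rect c [0.5771 0.1927] sz [0.0115 0.1155] ang 80.9 z [-0.      0.0062]
side rod 138 med [0.593  0.1964 0.0371] rect c [0.5799 0.1958] sz [0.0152 0.1275] ang 83.08 z [0.0323 0.0411]
side tape 61 med [0.7739 0.1578 0.0585] rect c [0.7723 0.1584] sz [0.0301 0.0229] ang 18.81 z [0.0554 0.0627]
side tin 1514 med [ 0.7768 -0.1341  0.0818] rect c [ 0.6875 -0.1855] sz [0.4716 0.2557] ang 36.52 z [0.0705 0.0848]
```

```bash
python3 - <<'E'
from h import *
for n in("scene","side"):
    f=np.load(f"{n}0.npz");im,d,K,D,W=[f[k] for k in("im","d","K","D","W")]
    P=cloud(d,K,D,W);ok=d>0;x,y,z=P[...,0],P[...,1],P[...,2]
    m=(ok&(z>.076)&(z<.108)&(x>.55)&(x<1.1)&(y>-.25)&(y<.3)).astype(np.uint8)
    m=cv2.morphologyEx(m,cv2.MORPH_OPEN,np.ones((3,3)))
    nc,l,st,c=cv2.connectedComponentsWithStats(m)
    for k in np.argsort(-st[1:,4])[:3]+1:
        q=P[l==k];print(n,st[k],np.median(q,0).round(3))
        cn=max(cv2.findContours((l==k).astype(np.uint8),0,2)[0],key=cv2.contourArea)
        ap=cv2.approxPolyDP(cn,6,True).reshape(-1,2)
        w=plane(ap,.084,K,D,W);print(np.c_[ap,w.round(4)].tolist())
        r=cv2.minAreaRect(plane(cn.reshape(-1,2),.084,K,D,W)[:,:2].astype(np.float32));print(r)
    m=(ok&(z>.066)&(z<.082)&(x>.45)&(x<.9)&(y<-.15));q=P[m&(x<.75)]
    if len(q): print("tin",len(q),q.min(0).round(3),q.max(0).round(3),q.mean(0).round(3))
E
```

```text
scene [ 244  137  104   63 3703] [ 0.746 -0.113  0.084]
[[244.0, 173.0, 0.6388, -0.0048, 0.084], [316.0, 199.0, 0.6723, -0.2342, 0.084], [347.0, 158.0, 0.8923, -0.1948, 0.084], [283.0, 137.0, 0.8644, 0.0281, 0.084]]
((0.7641883492469788, -0.103322833776474), (0.24073757231235504, 0.23466850817203522), 7.737565994262695)
tin 785 [ 0.539 -0.417  0.066] [ 0.747 -0.151  0.082] [ 0.602 -0.338  0.074]
side [ 167  173   80   38 2497] [ 0.774 -0.071  0.082]
[[246.0, 198.0, 0.6468, -0.0273, 0.084], [236.0, 173.0, 0.6742, -0.2138, 0.084], [167.0, 177.0, 0.9012, -0.1853, 0.084], [169.0, 210.0, 0.8697, 0.0443, 0.084]]
((0.7723156213760376, -0.08717022836208344), (0.2337925285100937, 0.23841561377048492), 8.020085334777832)
tin 438 [ 0.45  -0.674  0.066] [ 0.748 -0.151  0.082] [ 0.609 -0.428  0.075]
```

```bash
python3 -m inch '[{"slide":[5,-5,0],"turn":0.15,"grip":8.5},{"slide":[9,-9,0],"turn":0.3,"grip":8.5},{"slide":[13,-12,0],"turn":0.45,"grip":8.5},{"slide":[17,-15,0],"turn":0.6,"grip":8.5},{"slide":[20,-15,0],"turn":0.75,"grip":8.5},{"slide":[20.5,-15,0],"turn":0.9,"grip":8.5},{"slide":[20.5,-15,0],"turn":1.05,"grip":8.5},{"slide":[20.5,-15,0],"turn":1.2,"grip":8.5},{"slide":[20.5,-15,0],"turn":1.35,"grip":8.5},{"slide":[20.5,-15,0],"turn":1.5,"grip":8.5},{"slide":[20.5,-15,0],"turn":1.65,"grip":8.5},{"slide":[20.5,-15,0],"turn":1.69,"grip":8.5}]' 60
python3 - <<'E'
from h import *
im,d,K,D,W=snap("wrist");np.savez("w1.npz",im=im,d=d,K=K,D=D,W=W);cv2.imwrite("pics/w1.png",im[:,:,::-1])
print(ctrl.get_state()["qpos"],W.round(3))
E
```

```text
time: 1.3
eef_pos: [0.5246, 0.205, 0.2307]
tcp_rot: [0.998, -0.061, -0.001, 0.0]
contact_force: [-0.6, -1.0, -0.1]
opening: 0.996
finger_force: 0.0
[1.92378427e-01 4.21966531e-02 1.85475882e+00 1.67797279e-05
 1.24588260e+00 1.88618527e+00] [[-0.123 -0.957 -0.263  0.591]
 [-0.992  0.119  0.031  0.196]
 [ 0.002  0.265 -0.964  0.374]
 [ 0.     0.     0.     1.   ]]
```

View pics/w1.png

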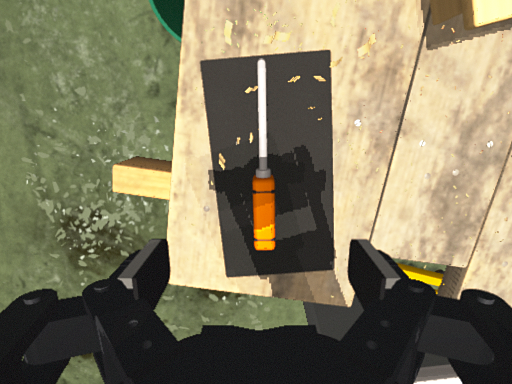

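```bash
python3 - <<'E'
from h import *
f=np.load("w1.npz");im,d,K,D,W=[f[k] for k in("im","d","K","D","W")]
P=cloud(d,K,D,W);ok=d>0;x,y,z=P[...,0],P[...,1],P[...,2]
hsv=cv2.cvtColor(im,cv2.COLOR_RGB2HSV);H,S,V=[hsv[...,i].astype(int) for i in range(3)]
om=ok&(H>3)&(H<18)&(S>150)&(V>90)&(z>.028)&(z<.05)
def rr(m,zz,n):
    v,u=np.nonzero(m);q=plane(np.c_[u,v],zz,K,D,W)[:,:2].astype(np.float32)
    print(n,len(q),cv2.minAreaRect(q),np.median(P[m],0).round(4),np.percentile(P[m][:,2],[5,50,95]).round(4))
m=cv2.morphologyEx(om.astype(np.uint8),cv2.MORPH_OPEN,np.ones((3,3)))>0
rr(m,.038,"handle")
rod=ok&(z>.03)&(z<.05)&(x>.53)&(y>.14)&(y<.24)&(x<.72)&(S<110)
rod=cv2.morphologyEx(rod.astype(np.uint8),cv2.MORPH_OPEN,np.ones((3,3)))>0
if rod.sum()>10: rr(rod,.038,"rod")
E
```

```text
handle 1042 ((0.48585134744644165, 0.20308992266654968), (0.025245390832424164, 0.062432270497083664), 83.73629760742188) [0.4877 0.2029 0.0382] [0.0346 0.0382 0.0397]
rod 875 ((0.5868678092956543, 0.19246341288089752), (0.008994897827506065, 0.11106143891811371), 84.1677017211914) [0.5891 0.1922 0.0414] [0.036  0.0414 0.0432]
```

The wrist view shows the hook on the mat, with the handle at (263,213), the rod end at (262,60), and a free gap for the fingers. The handle centre is about (0.4695, 0.205), yaw −6°, with its top at 38 mm as expected. I grasp it now.

```bash
python3 -m inch '[{"slide":[-4,0.5,4],"turn":-0.015,"grip":8.5},{"slide":[-5.5,0.7,8],"turn":-0.015,"grip":8.5},{"slide":[-5.5,0.7,12],"turn":-0.015,"grip":8.5},{"slide":[-5.5,0.7,16],"turn":-0.015,"grip":7},{"slide":[-5.5,0.7,19],"turn":-0.015,"grip":6},{"slide":[-5.5,0.7,21],"turn":-0.015,"grip":5},{"slide":[-5.5,0.7,22],"turn":-0.015,"grip":4.5},{"slide":[-5.5,0.7,22.1],"turn":-0.015,"grip":4}]' 60
```

```text
time: 2.15
eef_pos: [0.4684, 0.2044, 0.009]
tcp_rot: [0.999, -0.052, -0.001, 0.0]
contact_force: [-0.7, 0.5, -0.6]
opening: 0.468
finger_force: 0.0
```

```bash
python3 -m inch '[{"slide":[0,0,0],"turn":0,"grip":2},{"slide":[0,0,0],"turn":0,"grip":1.5},{"slide":[0,0,0],"turn":0,"grip":1},{"slide":[0,0,0],"turn":0,"grip":1},{"slide":[0,0,0],"turn":0,"grip":1}]' 90
```

```text
time: 2.65
eef_pos: [0.4703, 0.2048, 0.0114]
tcp_rot: [0.999, -0.052, 0.001, -0.0]
contact_force: [-0.7, 0.7, 3.8]
opening: 0.288
finger_force: 89.7
```

```bash
python3 -m inch '[{"slide":[0,0,-4],"turn":0,"grip":1},{"slide":[0,0,-8],"turn":0,"grip":1},{"slide":[0,0,-12],"turn":0,"grip":1},{"slide":[0,0,-16],"turn":0,"grip":1},{"slide":[2,3,-19],"turn":-0.05,"grip":1},{"slide":[4,6.5,-21],"turn":-0.1,"grip":1},{"slide":[6,10,-23],"turn":-0.15,"grip":1},{"slide":[8,14,-24],"turn":-0.2,"grip":1},{"slide":[10,18,-24],"turn":-0.243,"grip":1},{"slide":[12,22,-24],"turn":-0.243,"grip":1},{"slide":[14,25.5,-24],"turn":-0.243,"grip":1},{"slide":[15.5,28,-24],"turn":-0.243,"grip":1},{"slide":[16,29,-24],"turn":-0.243,"grip":1},{"slide":[16,29,-24],"turn":-0.243,"grip":1},{"slide":[16,29,-24],"turn":-0.243,"grip":1}]' 90
python3 - <<'E'
from h import *
im,d,K,D,W=snap("wrist");np.savez("w2.npz",im=im,d=d,K=K,D=D,W=W);cv2.imwrite("pics/w2.png",im[:,:,::-1])
s=ctrl.get_state();print(s["qpos"].round(3),s["contact_force"],s["wrist_torque"])
E
```

```text
time: 4.15
eef_pos: [0.5978, -0.0994, 0.2496]
tcp_rot: [0.998, 0.07, -0.001, -0.001]
contact_force: [-0.3, 0.7, -3.5]
opening: 0.288
finger_force: 89.3
[-3.320e-01  1.230e-01  1.733e+00  1.000e-03  1.287e+00  1.099e+00] [ 0.67881858  0.88546725 -2.44352477] [0.01311103 0.10951562 0.02104139]
```

View pics/w2.png

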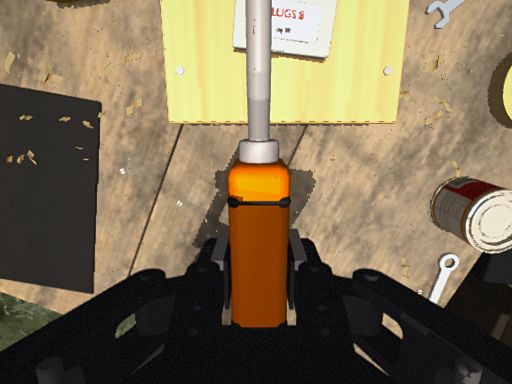

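The wrist view shows the ledge edge running from (168,122) to (397,123). The hook is held straight along column 260 and the tin is at (490,220), clear to the right. Next I compute the ledge line and the hook offset.

```bash
python3 - <<'E'
from h import *
f=np.load("w2.npz");im,d,K,D,W=[f[k] for k in("im","d","K","D","W")]
s=ctrl.get_state();P=cloud(d,K,D,W);z=P[...,2];ok=d>0
m=(ok&(z>.072)&(z<.115)&(np.arange(384)[:,None]<140)).astype(np.uint8)
m[:,225:295]=0
# ledge edge: last mask row per column on board
us=[u for u in list(range(180,225,3))+list(range(300,388,3))]
e=np.array([[u,np.nonzero(m[:,u])[0].max()+.5] for u in us],float)
k=np.polyfit(e[:,0],e[:,1],1);print("edge fit",k,np.abs(np.polyval(k,e[:,0])-e[:,1]).max())
row=60;c=np.nonzero(m[row])[0];print("row60 cols",c.min(),c.max(), "row110",np.nonzero(m[110])[0][[0,-1]])
L=[]
for r in(100,110):
    c=np.nonzero(m[r])[0];L.append([c.min()-.5,r]);L.append([c.max()+.5,r])
Q=plane(e,.084,K,D,W);S=plane(L,.084,K,D,W);
dirv=np.polyfit(Q[:,1],Q[:,0],1);yaw=-np.arctan(dirv[0]);print("yaw deg",np.degrees(yaw))
ex=np.array([np.cos(yaw),np.sin(yaw)]);ey=np.array([-ex[1],ex[0]])
a=np.mean(Q[:,:2]@ex);yl=S[[0,2],:2]@ey;yr=S[[1,3],:2]@ey;print("width",yl-yr)
b=np.mean(np.r_[yl,yr]);led=a*ex+b*ey;print("ledge",led,"riser",led+.125*ex,"board z",np.median(z[m>0]))
T=R.from_quat(s["tcp_rot"]).as_matrix();p=s["eef_pos"];print("tool yaw",np.degrees(np.arctan2(T[1,0],T[0,0])),"tcp",p)
# hook rod
rod=ok&(z>p[2]-.05)&(np.arange(384)[:,None]<110)&(np.arange(384)[:,None]>5)
rod[:,:200]=0;rod[:,330:]=0
q=(P[rod]-p)@T;print("rod in tool",len(q),np.median(q,0));
for lo in (.06,.08,.1,.12,.14,.16): 
    w=q[(q[:,0]>lo)&(q[:,0]<lo+.02)]
    if len(w):print(lo,w[:,1].min().round(4),w[:,1].max().round(4),np.percentile(w[:,2],[10,50]).round(4))
print("xmax",q[:,0].max())
tm=ok&(z>.06)&(z<.085)&(np.arange(512)[None]>440);t=P[tm];print("tin",np.median(t,0),t.min(0),t.max(0))
np.savez("geo.npz",led=led,ex=ex,ey=ey)
d0=p[:2]-led;print("tcp in riser-ledge axes",d0@ex,d0@ey)
E
```

```text
edge fit [-6.39629786e-17  1.23500000e+02] 1.4210854715202004e-14
row60 cols 165 402 row110 [168 396]
yaw deg 8.015381329509498
width [0.22855494 0.22742345]
ledge [ 0.65516056 -0.11604795] riser [ 0.77893939 -0.09861808] board z 0.08448870024210292
tool yaw 8.013875988996956 tcp [ 0.597899   -0.09906369  0.2498997 ]
rod in tool 2570 [ 0.08528623  0.00117041 -0.02924971]
0.06 -0.0033 0.0057 [-0.0297 -0.0277]
0.08 -0.0032 0.0057 [-0.0309 -0.0298]
0.1 -0.0029 0.0057 [-0.0304 -0.0293]
xmax 0.10170967965328406
tin [ 0.58087137 -0.36729683  0.07261059] [ 0.54294644 -0.40404777  0.06016239] [ 0.62005299 -0.33885543  0.07889109]
tcp in riser-ledge axes -0.054333884134905835 0.02480282319874144
```

```bash
python3 -m inch '[{"slide":[-4,2.5,0],"turn":0,"grip":1},{"slide":[-8,5,2],"turn":0,"grip":1},{"slide":[-12,7.5,5],"turn":0,"grip":1},{"slide":[-14.6,9.55,9],"turn":0,"grip":1},{"slide":[-14.6,9.55,13],"turn":0,"grip":1},{"slide":[-14.6,9.55,17],"turn":0,"grip":1},{"slide":[-14.6,9.55,20.5],"turn":0,"grip":1},{"slide":[-14.6,9.55,23],"turn":0,"grip":1},{"slide":[-14.6,9.55,23.8],"turn":0,"grip":1},{"slide":[-14.6,9.55,23.8],"turn":0,"grip":1}]' 90
cat > st.py <<'E'
from h import *
g=np.load("geo.npz");s=ctrl.get_state();p=s["eef_pos"];d=p[:2]-g["led"]
T=R.from_quat(s["tcp_rot"]).as_matrix();yaw=np.arctan2(T[1,0],T[0,0])-np.arctan2(g["ex"][1],g["ex"][0])
t=np.array([d@g["ex"],d@g["ey"]]);o=np.array([.169*np.cos(yaw)+.0013*np.sin(yaw),.169*np.sin(yaw)-.0013*np.cos(yaw)])
f=s["contact_force"]
print("t",round(float(s["time"]),2),"tip(ledge axes mm)",((t+o)*1e3).round(1),"z",(p[2]*1e3-6.3).round(1),"yaw",round(float(yaw),3),"Fx,Fy,Fz riser",np.round([f[:2]@g["ex"],f[:2]@g["ey"],f[2]],2),"M",s["wrist_torque"].round(2))
E
python3 st.py
```

```text
time: 5.2
eef_pos: [0.4666, -0.2138, 0.0117]
tcp_rot: [0.998, 0.07, -0.001, -0.001]
contact_force: [0.4, -0.7, -1.6]
opening: 0.285
finger_force: 89.3
t 5.2 tip(ledge axes mm) [-31.3 -71.7] z 5.4 yaw 0.0 Fx,Fy,Fz riser [ 0.28 -0.71 -1.57] M [ 0.    0.1  -0.01]
```

Insert to tip x=95 mm behind the ledge (+12.6 cm).

```bash
python3 -m inch '[{"slide":[3,0,0],"turn":0,"grip":1},{"slide":[6,0,0],"turn":0,"grip":1},{"slide":[9,0,0],"turn":0,"grip":1},{"slide":[11.5,0,0],"turn":0,"grip":1},{"slide":[12.6,0,0],"turn":0,"grip":1},{"slide":[12.6,0,0],"turn":0,"grip":1}]' 90
python3 st.py
python3 -m inch '[{"slide":[0.2,0,0],"turn":0,"grip":1},{"slide":[0.4,0,0],"turn":0,"grip":1},{"slide":[0.6,0,0],"turn":0,"grip":1},{"slide":[0.8,0,0],"turn":0,"grip":1}]' 90
python3 st.py
```

```text
time: 5.8
eef_pos: [0.5941, -0.1978, 0.0144]
tcp_rot: [0.998, 0.07, 0.002, 0.001]
contact_force: [-0.3, 0.1, -1.9]
opening: 0.287
finger_force: 89.3
t 5.8 tip(ledge axes mm) [ 97.1 -73.7] z 8.1 yaw 0.001 Fx,Fy,Fz riser [-0.32  0.19 -1.88] M [0.04 0.06 0.  ]
time: 6.2
eef_pos: [0.5993, -0.1968, 0.0123]
tcp_rot: [0.998, 0.069, -0.0, -0.0]
contact_force: [0.7, -0.7, -2.8]
opening: 0.282
finger_force: 89.3
t 6.2 tip(ledge axes mm) [102.5 -73.8] z 6.0 yaw -0.002 Fx,Fy,Fz riser [ 0.6  -0.83 -2.77] M [-0.02  0.07 -0.03]
```

```bash
python3 -m inch '[{"slide":[0.2,0,0.1],"turn":0,"grip":1},{"slide":[0.4,0,0.15],"turn":0,"grip":1},{"slide":[0.5,0,0.15],"turn":0,"grip":1},{"slide":[0.6,0,0.15],"turn":0,"grip":1}]' 90
python3 st.py
python3 -m inch '[{"slide":[0.2,0,0],"turn":0,"grip":1},{"slide":[0.4,0,0],"turn":0,"grip":1},{"slide":[0.6,0,0],"turn":0,"grip":1}]' 90
python3 st.py
```

```text
time: 6.6
eef_pos: [0.6058, -0.1958, 0.0107]
tcp_rot: [0.998, 0.069, -0.0, -0.0]
contact_force: [0.8, 0.3, -2.1]
opening: 0.283
finger_force: 89.3
t 6.6 tip(ledge axes mm) [109.  -73.6] z 4.4 yaw -0.001 Fx,Fy,Fz riser [ 0.81  0.2  -2.1 ] M [-0.02  0.06 -0.01]
time: 6.9
eef_pos: [0.6119, -0.195, 0.0108]
tcp_rot: [0.998, 0.069, 0.0, 0.0]
contact_force: [-0.1, -0.7, -2.4]
opening: 0.288
finger_force: 89.3
t 6.9 tip(ledge axes mm) [115.2 -73.6] z 4.5 yaw -0.001 Fx,Fy,Fz riser [-0.18 -0.68 -2.39] M [ 0.01  0.05 -0.02]
```

No contact by 115 mm, so the tray is in to within about 5 mm and the ring centre is near x = 92. I back off to that x and sweep left.

```bash
python3 -m inch '[{"slide":[-1.2,0,0],"turn":0,"grip":1},{"slide":[-2.3,0,0],"turn":0,"grip":1},{"slide":[-2.3,-0.3,0],"turn":0,"grip":1},{"slide":[-2.3,-0.6,0],"turn":0,"grip":1}]' 90
python3 st.py
python3 -m inch '[{"slide":[0,-0.2,0],"turn":0,"grip":1},{"slide":[0,-0.4,0],"turn":0,"grip":1},{"slide":[0,-0.6,0],"turn":0,"grip":1}]' 90
python3 st.py
```

```text
time: 7.3
eef_pos: [0.5874, -0.1922, 0.0108]
tcp_rot: [0.998, 0.069, -0.0, -0.0]
contact_force: [-0.1, -0.3, -2.0]
opening: 0.289
finger_force: 89.3
t 7.3 tip(ledge axes mm) [ 91.3 -67.6] z 4.5 yaw -0.002 Fx,Fy,Fz riser [-0.09 -0.29 -2.02] M [ 0.03  0.01 -0.03]
time: 7.6
eef_pos: [0.5875, -0.1861, 0.0109]
tcp_rot: [0.998, 0.069, 0.0, 0.0]
contact_force: [-0.0, 0.4, -2.5]
opening: 0.288
finger_force: 89.3
t 7.6 tip(ledge axes mm) [ 92.3 -61.4] z 4.6 yaw -0.001 Fx,Fy,Fz riser [ 0.02  0.35 -2.53] M [-0.01  0.07 -0.02]
```

```bash
cat >> st.py <<'E'
import sys
if abs(f[:2]@g["ey"])>1.8 or abs(s["wrist_torque"][2])>.2: print("CONTACT");sys.exit(1)
E
python3 -m inch '[{"slide":[0,-0.2,0],"turn":0,"grip":1},{"slide":[0,-0.4,0],"turn":0,"grip":1},{"slide":[0,-0.5,0],"turn":0,"grip":1}]' 90 >/dev/null; python3 st.py &&
python3 -m inch '[{"slide":[0,-0.2,0],"turn":0,"grip":1},{"slide":[0,-0.4,0],"turn":0,"grip":1},{"slide":[0,-0.5,0],"turn":0,"grip":1}]' 90 >/dev/null && python3 st.py &&
python3 -m inch '[{"slide":[0,-0.2,0],"turn":0,"grip":1},{"slide":[0,-0.4,0],"turn":0,"grip":1},{"slide":[0,-0.5,0],"turn":0,"grip":1}]' 90 >/dev/null && python3 st.py &&
python3 -m inch '[{"slide":[0,-0.2,0],"turn":0,"grip":1},{"slide":[0,-0.4,0],"turn":0,"grip":1},{"slide":[0,-0.5,0],"turn":0,"grip":1}]' 90 >/dev/null && python3 st.py
```

```text
t 7.9 tip(ledge axes mm) [ 92.  -56.3] z 4.5 yaw -0.001 Fx,Fy,Fz riser [-0.62  0.27 -2.89] M [-0.02  0.06  0.04]
t 8.2 tip(ledge axes mm) [ 92.  -51.4] z 4.5 yaw -0.001 Fx,Fy,Fz riser [-0.97  0.24 -1.41] M [-0.    0.08 -0.01]
t 8.5 tip(ledge axes mm) [ 92.  -46.4] z 4.5 yaw -0.001 Fx,Fy,Fz riser [ 0.29  0.54 -2.36] M [ 0.    0.04 -0.02]
t 8.8 tip(ledge axes mm) [ 92.  -41.4] z 4.5 yaw -0.001 Fx,Fy,Fz riser [ 0.43  0.28 -2.53] M [ 0.02  0.06 -0.02]
```

```bash

python3 -m inch '[{"slide":[0,-0.2,0],"turn":0,"grip":1},{"slide":[0,-0.4,0],"turn":0,"grip":1},{"slide":[0,-0.5,0],"turn":0,"grip":1}]' 90 >/dev/null; python3 st.py &&
python3 -m inch '[{"slide":[0,-0.2,0],"turn":0,"grip":1},{"slide":[0,-0.4,0],"turn":0,"grip":1},{"slide":[0,-0.5,0],"turn":0,"grip":1}]' 90 >/dev/null && python3 st.py &&
python3 -m inch '[{"slide":[0,-0.2,0],"turn":0,"grip":1},{"slide":[0,-0.4,0],"turn":0,"grip":1},{"slide":[0,-0.5,0],"turn":0,"grip":1}]' 90 >/dev/null && python3 st.py &&
python3 -m inch '[{"slide":[0,-0.2,0],"turn":0,"grip":1},{"slide":[0,-0.4,0],"turn":0,"grip":1},{"slide":[0,-0.5,0],"turn":0,"grip":1}]' 90 >/dev/null && python3 st.py &&
python3 -m inch '[{"slide":[0,-0.2,0],"turn":0,"grip":1},{"slide":[0,-0.4,0],"turn":0,"grip":1},{"slide":[0,-0.5,0],"turn":0,"grip":1}]' 90 >/dev/null && python3 st.py &&
python3 -m inch '[{"slide":[0,-0.2,0],"turn":0,"grip":1},{"slide":[0,-0.4,0],"turn":0,"grip":1},{"slide":[0,-0.5,0],"turn":0,"grip":1}]' 90 >/dev/null && python3 st.py
```

```text
t 9.1 tip(ledge axes mm) [ 92.  -36.3] z 4.5 yaw -0.001 Fx,Fy,Fz riser [-0.11  0.24 -2.69] M [0.   0.06 0.03]
t 9.4 tip(ledge axes mm) [ 92.  -31.3] z 4.5 yaw -0.001 Fx,Fy,Fz riser [-0.17  0.13 -2.15] M [ 0.02 -0.   -0.02]
t 9.7 tip(ledge axes mm) [ 92.  -26.4] z 4.5 yaw -0.001 Fx,Fy,Fz riser [ 0.2  -0.55 -3.55] M [-0.06  0.07 -0.02]
t 10.0 tip(ledge axes mm) [ 92.  -21.4] z 4.5 yaw -0.001 Fx,Fy,Fz riser [-0.7  -0.69 -1.66] M [0.05 0.   0.04]
t 10.3 tip(ledge axes mm) [ 92.  -16.4] z 4.5 yaw -0.001 Fx,Fy,Fz riser [ 0.57  0.82 -1.9 ] M [-0.01  0.1  -0.02]
t 10.6 tip(ledge axes mm) [ 92.  -11.4] z 4.5 yaw -0.001 Fx,Fy,Fz riser [ 0.22 -0.7  -2.3 ] M [ 0.01  0.07 -0.  ]
```

```bash

python3 -m inch '[{"slide":[0,-0.2,0],"turn":0,"grip":1},{"slide":[0,-0.4,0],"turn":0,"grip":1},{"slide":[0,-0.5,0],"turn":0,"grip":1}]' 90 >/dev/null; python3 st.py &&
python3 -m inch '[{"slide":[0,-0.2,0],"turn":0,"grip":1},{"slide":[0,-0.4,0],"turn":0,"grip":1},{"slide":[0,-0.5,0],"turn":0,"grip":1}]' 90 >/dev/null && python3 st.py &&
python3 -m inch '[{"slide":[0,-0.2,0],"turn":0,"grip":1},{"slide":[0,-0.4,0],"turn":0,"grip":1},{"slide":[0,-0.5,0],"turn":0,"grip":1}]' 90 >/dev/null && python3 st.py &&
python3 -m inch '[{"slide":[0,-0.2,0],"turn":0,"grip":1},{"slide":[0,-0.4,0],"turn":0,"grip":1},{"slide":[0,-0.5,0],"turn":0,"grip":1}]' 90 >/dev/null && python3 st.py &&
python3 -m inch '[{"slide":[0,-0.2,0],"turn":0,"grip":1},{"slide":[0,-0.4,0],"turn":0,"grip":1},{"slide":[0,-0.5,0],"turn":0,"grip":1}]' 90 >/dev/null && python3 st.py 
```

```text
t 10.9 tip(ledge axes mm) [92.  -6.3] z 4.5 yaw -0.001 Fx,Fy,Fz riser [ 0.2  -0.31 -2.55] M [-0.01  0.03  0.05]
t 11.2 tip(ledge axes mm) [92.  -1.3] z 4.5 yaw -0.001 Fx,Fy,Fz riser [ 0.24 -0.23 -2.27] M [-0.05 -0.    0.04]
t 11.5 tip(ledge axes mm) [92.1  1.5] z 4.8 yaw -0.005 Fx,Fy,Fz riser [-1.93 -6.62 -3.99] M [-1.13  0.28 -1.09]
CONTACT
```

Contact at tip y of about 0, so the ring centre is near y = +28. I back off, lift over the bar, move across and lower.

```bash

python3 -m inch '[{"slide":[0,0.4,0],"turn":0,"grip":1},{"slide":[0,0.8,0],"turn":0,"grip":1},{"slide":[0,0.8,0],"turn":0,"grip":1}]' 90 >/dev/null; python3 st.py; python3 -m inch '[{"slide":[0,0,-0.8],"turn":0,"grip":1},{"slide":[0,0,-1.6],"turn":0,"grip":1},{"slide":[0,-1.5,-1.6],"turn":0,"grip":1},{"slide":[0,-3.0,-1.6],"turn":0,"grip":1},{"slide":[0.1,-3.25,-1.6],"turn":0,"grip":1},{"slide":[0.1,-3.25,-1.6],"turn":0,"grip":1}]' 90 >/dev/null; python3 st.py && python3 -m inch '[{"slide":[0,0,0.4],"turn":0,"grip":1},{"slide":[0,0,0.7],"turn":0,"grip":1},{"slide":[0,0,0.9],"turn":0,"grip":1},{"slide":[0,0,1.1],"turn":0,"grip":1}]' 90 >/dev/null; python3 st.py
```

```text
t 11.8 tip(ledge axes mm) [92.1 -4.7] z 4.5 yaw -0.001 Fx,Fy,Fz riser [ 0.37  0.38 -2.94] M [0.   0.05 0.  ]
t 12.4 tip(ledge axes mm) [92.9 29.7] z 20.2 yaw 0.001 Fx,Fy,Fz riser [ 0.09  0.6  -3.03] M [-0.04  0.04 -0.05]
t 12.8 tip(ledge axes mm) [92.9 27.5] z 9.0 yaw -0.002 Fx,Fy,Fz riser [ 0.39  0.61 -1.4 ] M [0.02 0.08 0.03]
```

```bash
python3 -m inch '[{"slide":[0,0,0.25],"turn":0,"grip":1},{"slide":[0,0,0.45],"turn":0,"grip":1},{"slide":[0,0,0.45],"turn":0,"grip":1}]' 90 >/dev/null; python3 st.py;  python3 -m inch '[{"slide":[-0.3,0,0],"turn":0,"grip":1},{"slide":[-0.6,0,0],"turn":0,"grip":1},{"slide":[-1.0,0,0],"turn":0,"grip":1},{"slide":[-1.4,0,0],"turn":0,"grip":1},{"slide":[-1.8,0,0],"turn":0,"grip":1}]' 90 >/dev/null; python3 st.py
```

```text
t 13.1 tip(ledge axes mm) [92.8 27.9] z 4.6 yaw -0.001 Fx,Fy,Fz riser [ 0.57  0.25 -3.1 ] M [0.05 0.05 0.03]
t 13.6 tip(ledge axes mm) [75.7 27.7] z 5.4 yaw -0.001 Fx,Fy,Fz riser [ 4.25  0.86 -4.21] M [ 0.21 -0.42  0.15]
```

Fx is 4.2 N, so the ring is caught. I keep drawing it out.

```bash
python3 -m inch '[{"slide":[-0.8,0,0],"turn":0,"grip":1},{"slide":[-1.6,0,0],"turn":0,"grip":1},{"slide":[-2.4,0,0],"turn":0,"grip":1},{"slide":[-3.2,0,0],"turn":0,"grip":1},{"slide":[-4,0,0],"turn":0,"grip":1},{"slide":[-4.8,0,0],"turn":0,"grip":1},{"slide":[-5.6,0,0],"turn":0,"grip":1},{"slide":[-6.4,0,0],"turn":0,"grip":1},{"slide":[-7.2,0,0],"turn":0,"grip":1},{"slide":[-8,0,0],"turn":0,"grip":1},{"slide":[-8.8,0,0],"turn":0,"grip":1},{"slide":[-9.6,0,0],"turn":0,"grip":1},{"slide":[-10.4,0,0],"turn":0,"grip":1},{"slide":[-11,0,0],"turn":0,"grip":1}]' 90 >/dev/null; python3 st.py;python3 -m inch '[{"slide":[-0.4,0,0],"turn":0,"grip":1},{"slide":[-0.8,0,0],"turn":0,"grip":1},{"slide":[-1.2,0,0],"turn":0,"grip":1},{"slide":[-1.6,0,0],"turn":0,"grip":1}]' 90 >/dev/null; python3 st.py
python3 - <<'E'
from h import *
im,d,K,D,W=snap("wrist");np.savez("w3.npz",im=im,d=d,K=K,D=D,W=W);a=cv2.resize(im,(400,300))
b,*_=snap("scene");cv2.imwrite("pics/w3.png",np.hstack([a,cv2.resize(b[90:282,160:416],(400,300))])[:,:,::-1])
E
```

```text
t 15.0 tip(ledge axes mm) [-34.2  27.6] z 5.7 yaw -0.001 Fx,Fy,Fz riser [ 4.91 -0.2  -3.75] M [ 0.18 -0.56  0.08]
t 15.4 tip(ledge axes mm) [-50.6  27.6] z 5.4 yaw -0.001 Fx,Fy,Fz riser [ 4.08 -0.67 -3.67] M [ 0.09 -0.77 -0.05]
```

View pics/w3.png

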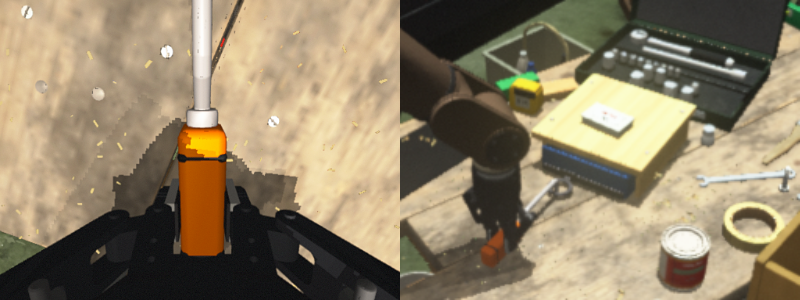

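In the scene crop (right half) the hook tip sits in the ring at (562,188), and the blue tray front is at about (590,172). I pull the remaining 10 mm slowly to the stop.

```bash
python3 -m inch '[{"slide":[-0.2,0,0],"turn":0,"grip":1},{"slide":[-0.4,0,0],"turn":0,"grip":1},{"slide":[-0.6,0,0],"turn":0,"grip":1},{"slide":[-0.8,0,0],"turn":0,"grip":1}]' 90 >/dev/null; python3 st.py;python3 -m inch '[{"slide":[-0.1,0,0],"turn":0,"grip":1},{"slide":[-0.2,0,0],"turn":0,"grip":1},{"slide":[-0.3,0,0],"turn":0,"grip":1},{"slide":[-0.4,0,0],"turn":0,"grip":1}]' 90 >/dev/null; python3 st.py
```

```text
t 15.9 tip(ledge axes mm) [-58.8  27.8] z 5.2 yaw -0.001 Fx,Fy,Fz riser [ 4.16 -0.97 -1.67] M [ 0.   -0.72 -0.11]
t 16.3 tip(ledge axes mm) [-62.9  27.9] z 5.1 yaw -0.001 Fx,Fy,Fz riser [ 5.63 -0.62 -2.19] M [-0.06 -0.75 -0.18]
```

```bash
python3 -m inch '[{"slide":[-0.1,0,0],"turn":0,"grip":1},{"slide":[-0.2,0,0],"turn":0,"grip":1},{"slide":[-0.3,0,0],"turn":0,"grip":1}]' 90 >/dev/null; python3 st.py
```

```text
t 16.6 tip(ledge axes mm) [-63.6  27.4] z 5.7 yaw -0.001 Fx,Fy,Fz riser [15.32  0.25 -6.69] M [ 0.48 -1.86  0.14]
```

Fx jumped to 15 N, so the tray is at its stop. I ease off inside the hole, lift out and check how the hook sits in the grip.

```bash
python3 -m inch '[{"slide":[0.5,0,0],"turn":0,"grip":1},{"slide":[1.0,0,0],"turn":0,"grip":1},{"slide":[1.2,0,0],"turn":0,"grip":1},{"slide":[1.2,0,-1],"turn":0,"grip":1},{"slide":[1.2,0,-2.5],"turn":0,"grip":1},{"slide":[1.2,0,-5],"turn":0,"grip":1},{"slide":[1.2,0,-9],"turn":0,"grip":1},{"slide":[1.2,0,-13],"turn":0,"grip":1},{"slide":[1.2,0,-17],"turn":0,"grip":1},{"slide":[1.2,0,-20],"turn":0,"grip":1},{"slide":[1.2,0,-20],"turn":0,"grip":1},{"slide":[1.2,0,-20],"turn":0,"grip":1}]' 90 ; python3 st.py
python3 - <<'E'
from h import *
s=ctrl.get_state();im,d,K,D,W=snap("wrist");np.savez("w4.npz",im=im,d=d,K=K,D=D,W=W);a=cv2.resize(im,(400,300))
b,*_=snap("scene");cv2.imwrite("pics/w4.png",np.hstack([a,cv2.resize(b[90:282,160:416],(400,300))])[:,:,::-1])
P=cloud(d,K,D,W);T=R.from_quat(s["tcp_rot"]).as_matrix();q=((P-s["eef_pos"])@T)
rod=(d>0)&(q[...,2]<.02)&(q[...,0]>.05)&(abs(q[...,1])<.03)
q=q[rod]
for lo in (.05,.06,.07,.08,.09,.1): 
    w=q[(q[:,0]>lo)&(q[:,0]<lo+.01)]
    if len(w):print(lo,w[:,1].min().round(4),w[:,1].max().round(4),np.percentile(w[:,2],[10,50]).round(4))
E
```

```text
time: 17.8
eef_pos: [0.4298, -0.1177, 0.2112]
tcp_rot: [0.998, 0.069, -0.0, 0.0]
contact_force: [-0.2, 0.0, -3.3]
opening: 0.288
finger_force: 89.4
t 17.8 tip(ledge axes mm) [-54.4  28.3] z 204.9 yaw -0.001 Fx,Fy,Fz riser [-0.19  0.04 -3.25] M [ 0.08  0.01 -0.09]
0.05 -0.0081 0.0095 [-0.0188 -0.0169]
0.06 -0.0037 0.0054 [-0.0258 -0.0224]
0.07 -0.0037 0.0053 [-0.0303 -0.0284]
0.08 -0.0036 0.0051 [-0.0313 -0.0301]
0.09 -0.0035 0.0054 [-0.0313 -0.0302]
0.1 -0.0038 0.0053 [-0.0311 -0.03  ]
```

View pics/w4.png

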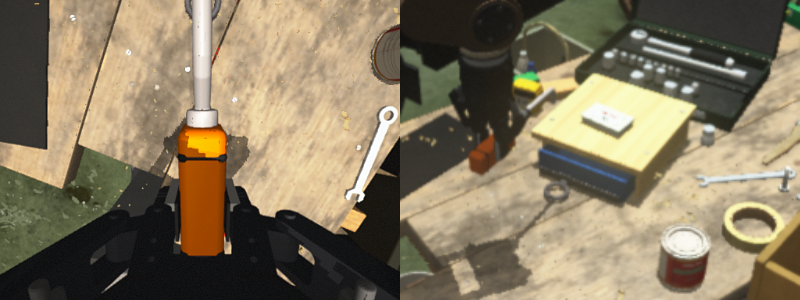

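The tray front now stands forward of the ledge with the ring free at (556,190), and the hook still sits straight in the grip. I return it to where it lay.

```bash
python3 -m inch '[{"slide":[3,-1.5,0],"turn":0,"grip":1},{"slide":[6,-4,0],"turn":0.03,"grip":1},{"slide":[8.5,-7.5,0],"turn":0.06,"grip":1},{"slide":[8.5,-11.5,0],"turn":0.1,"grip":1},{"slide":[8.5,-15.5,0],"turn":0.14,"grip":1},{"slide":[8.5,-19.5,0],"turn":0.18,"grip":1},{"slide":[8.5,-23.5,0],"turn":0.21,"grip":1},{"slide":[8.5,-27.5,0],"turn":0.243,"grip":1},{"slide":[8.5,-30,3],"turn":0.243,"grip":1},{"slide":[8.5,-31.4,7],"turn":0.243,"grip":1},{"slide":[8.5,-31.4,11],"turn":0.243,"grip":1},{"slide":[8.5,-31.4,15],"turn":0.243,"grip":1},{"slide":[8.5,-31.4,17],"turn":0.243,"grip":1},{"slide":[8.5,-31.4,17],"turn":0.243,"grip":1},{"slide":[8.5,-31.4,17],"turn":0.243,"grip":1}]' 90
```

```text
time: 19.4
eef_pos: [0.47, 0.2046, 0.04]
tcp_rot: [0.999, -0.052, -0.002, 0.0]
contact_force: [0.7, 0.3, -1.8]
opening: 0.293
finger_force: 89.3
```

```bash
python3 -m inch '[{"slide":[0,0,0.8],"turn":0,"grip":1},{"slide":[0,0,1.6],"turn":0,"grip":1},{"slide":[0,0,2.2],"turn":0,"grip":1},{"slide":[0,0,2.6],"turn":0,"grip":1},{"slide":[0,0,2.75],"turn":0,"grip":1},{"slide":[0,0,2.75],"turn":0,"grip":1}]' 90
```

```text
time: 20.0
eef_pos: [0.471, 0.2048, 0.0137]
tcp_rot: [0.999, -0.052, -0.0, 0.0]
contact_force: [1.3, -0.2, -1.9]
opening: 0.283
finger_force: 89.3
```

```bash
python3 -m inch '[{"slide":[0,0,0.1],"turn":0,"grip":1},{"slide":[0,0,0.2],"turn":0,"grip":1},{"slide":[0,0,0.2],"turn":0,"grip":1}]' 90;python3 -m inch '[{"slide":[0,0,0],"turn":0,"grip":2.8},{"slide":[0,0,0],"turn":0,"grip":3.2},{"slide":[0,0,0],"turn":0,"grip":4},{"slide":[0,0,0],"turn":0,"grip":5},{"slide":[0,0,-0.3],"turn":0,"grip":6},{"slide":[0,0,-0.8],"turn":0,"grip":7},{"slide":[0,0,-1.5],"turn":0,"grip":7},{"slide":[0,0,-3],"turn":0,"grip":7},{"slide":[0,0,-6],"turn":0,"grip":7},{"slide":[0,0,-10],"turn":0,"grip":7},{"slide":[0,0,-14],"turn":0,"grip":7},{"slide":[0,0,-18],"turn":0,"grip":7},{"slide":[0,0,-22],"turn":0,"grip":7},{"slide":[0,0,-22],"turn":0,"grip":7},{"slide":[0,0,-22],"turn":0,"grip":7}]' 60
python3 - <<'E'
from h import *
im,d,K,D,W=snap("wrist");a=cv2.resize(im,(400,300))
b,*_=snap("scene");cv2.imwrite("pics/w5.png",np.hstack([a,cv2.resize(b[90:282,100:356],(400,300))])[:,:,::-1])
P=cloud(d,K,D,W);z=P[...,2]
hsv=cv2.cvtColor(im,cv2.COLOR_RGB2HSV);H,S,V=[hsv[...,i].astype(int) for i in range(3)]
for n,m in(("handle",(H>3)&(H<18)&(S>150)&(V>90)&(z>.025)&(z<.06)),("rod",(z>.03)&(z<.06)&(P[...,0]>.54)&(S<110)&(abs(P[...,1]-.19)<.05))):
    q=P[m&(d>0)];print(n,len(q),cv2.minAreaRect(q[:,:2].astype(np.float32)),np.percentile(q[:,2],[5,50,95]).round(4))
s=ctrl.get_state();print(s["time"],s["contact_force"],s["eef_pos"])
E
```

```text
time: 20.3
eef_pos: [0.4711, 0.2049, 0.0119]
tcp_rot: [0.999, -0.052, 0.0, -0.0]
contact_force: [0.2, -0.4, -2.5]
opening: 0.285
finger_force: 89.3
time: 21.8
eef_pos: [0.4716, 0.205, 0.2338]
tcp_rot: [0.999, -0.052, 0.002, -0.0]
contact_force: [0.5, -0.9, 0.5]
opening: 0.822
finger_force: 0.0
handle 1172 ((0.4721226394176483, 0.20360295474529266), (0.025411013513803482, 0.08890603482723236), 83.4481430053711) [0.0347 0.0382 0.0397]
rod 884 ((0.591276228427887, 0.19115908443927765), (0.00835480261594057, 0.10339724272489548), 83.85382080078125) [0.0382 0.0413 0.0432]
21.9 [ 0.12109428  0.02439792 -0.10524234] [0.47018297 0.20468602 0.23068205]
```

View pics/w5.png

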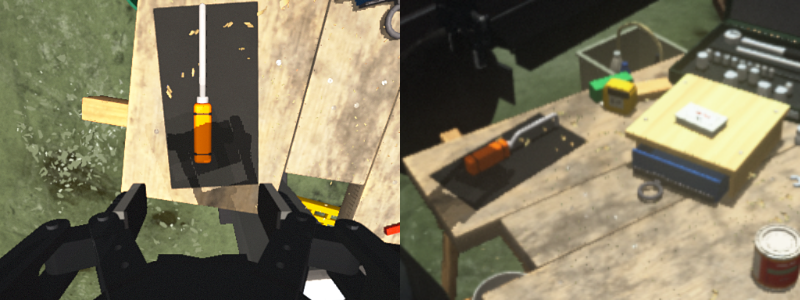

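The hook lies upright on the mat where it was, with its handle at (202,130). The tray is out with the ring at (650,190), and the tape, tin and box look undisturbed. I hand in.

```bash
python3 -c "from plant import ctrl; print(ctrl.sign_off())"
```

```text
the job is handed in; nothing more can be done
None
```

I drew the tray out to its stop, laid the hook back upright on the mat where it was, left the bystanders where they stood as far as the pictures show, and handed the job in at about 22 s; the verdict was not reported.

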